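# Close down the tasting counter: tools back into the fitted tray

## Task

The tasting is over: put the corkscrew, the foil cutter, the bottle stopper and the cask bung back into the fitted tool tray, each fully home in the insert made for it: the corkscrew lying flat in the cradle with its ends in the two saddles, the foil cutter flat with the ridge between its jaws, the stopper upright with its wings along the slots, the bung upright, narrow end down, in the round well. Leave the tasting cup and the used cork standing where they are.

Things in the scene. Friction and masses are not known exactly. Their poses are not given: they have to be found in the camera images.
- corkscrew: Folded waiter's corkscrew with brown wooden sides, lying flat: 16 mm wide (x), 110 mm long (y), 12 mm high at its sides (14 with the steel foot between them), 75 g. Origin: centre of its underside. Grasp it across its width at the middle. It may lie either way round in the cradle.
- foil_cutter: Black U-shaped foil cutter lying flat, 44 (x) by 50 (y) by 14 mm high, 40 g. Two jaws, each 12 mm wide, run along y, 20 mm apart; the gap between them is open at the -y end and closed by a 12 mm bridge at the +y end. Origin: centre of its underside. Grasp it across both jaws, along its x.
- stopper: Grey metal sparkling-wine stopper standing upright: round body 33 mm across and 38 mm high, with two thin wings (4 mm thick, 2 to 22 mm above its foot) at +y and -y, 47 mm over the wings, 70 g. Origin: centre of its underside. Grasp the body along its x, between the wings, at half height or above.
- bung: Pale turned beech cask bung, plain and round, tapered, 50 mm across its top, 40 mm across its foot, 35 mm high, 30 g, standing on the narrow end. Origin: centre of its underside. Grasp it anywhere round its upper half.
- cradle_insert: Fixed maple insert 140 (x) by 80 (y) mm, origin: centre of underside, 6 mm above the counter. The four inserts lie 80 mm apart along y, shuffled, in a walnut tray with 19 mm walls. Corkscrew cradle: two saddles (x 32 to 69 mm either side), seats 14 mm above the origin, cheeks 30 mm apart (y), end walls 126 mm apart (x), rising to 22 mm. Corkscrew lies along x.
- ridge_insert: Fixed maple insert 140 (x) by 80 (y) mm, origin and tray as cradle_insert. Foil cutter pocket, floor 6 mm above the origin, 8 mm deep, 60 (x) by 66 (y) mm, with a finger channel 40 mm wide out to x 64 mm either side. A rounded ridge 7 mm wide, 6 mm high runs along y from the -y side to 5 mm past the middle: cutter fits one way round, its y along insert y, gap toward -y, centred on the origin.
- slotted_insert: Fixed maple insert 140 (x) by 80 (y) mm, origin and tray as cradle_insert. Stopper pocket: floor 6 mm above the origin, 8 mm deep, a round well 48 mm across at the middle with two slots 20 mm wide that run out to 33 mm either side along y for the wings. The stopper stands on the floor with its y along the insert's y, either way round.
- round_insert: Fixed maple insert 140 (x) by 80 (y) mm, origin and tray as cradle_insert. Plain round well for the bung at the middle, 62 mm across, floor 6 mm above the origin, 8 mm deep; no slots, no ridge.
- tasting_cup: Bystander: shallow silvered tasting cup with a ring handle, 84 by 100 by 24 mm, at the far right. Origin: centre of its underside. Not to be moved.
- used_cork: Bystander: used mushroom cork standing upright, 33 mm across, 48 mm high, at the right. Origin: centre of its underside. Not to be moved.
Mind the look-alikes: they are no part of the job. Several things have the shape of the bung; the one meant has the colours described above.

How it is judged:
At the end, for the whole second after the job is handed in: Each tool is released and at rest in its own insert: within 13 mm of its middle, at most 3.5 mm above its seat, tilted under 0.12 rad; corkscrew within 0.35 rad of the cradle's length, cutter over the ridge within 0.4 rad of square, stopper wings within 0.45 rad of the slots (horizontal distance between corkscrew and cradle_insert below 0.013 m and z of corkscrew in the frame of cradle_insert between 0.0105 and 0.0175 m and angle between each of corkscrew, foil_cutter, stopper, bung's own z axis and vertical below 0.12 rad and linear speed of each of corkscrew, foil_cutter, stopper, bung below 0.02 m/s and angle between the y axis of corkscrew and the x axis of cradle_insert, either way round below 0.35 rad and horizontal distance between foil_cutter and ridge_insert below 0.013 m and z of foil_cutter in the frame of ridge_insert between 0.0025 and 0.0095 m and angle between the x axis of foil_cutter and the x axis of ridge_insert, either way round below 0.4 rad and horizontal distance between stopper and slotted_insert below 0.013 m and z of stopper in the frame of slotted_insert between 0.0025 and 0.0095 m and angle between the y axis of stopper and the y axis of slotted_insert, either way round below 0.45 rad and horizontal distance between bung and round_insert below 0.013 m and z of bung in the frame of round_insert between 0.0025 and 0.0095 m); the robot touches nothing.
It fails at once if the tasting cup is shifted or knocked by more than 25 mm (distance of tasting_cup from where it was at the start of the episode above 0.025 m).
It fails at once if the used cork is shifted or knocked by more than 25 mm (distance of used_cork from where it was at the start of the episode above 0.025 m).
It fails at once if the used cork is knocked over (angle between used_cork's own z axis and vertical above 0.6 rad).
It also fails if it takes over 144 s, if anything falls off the work surface, if the arm or the gripper's body presses on something with over 40 N, if the wrist force passes 120 N, or if a joint passes its speed limit or range.

## Robot

A 6-joint arm with a two-finger parallel gripper is mounted at the origin on the work surface; the furniture and walls round the work are solid. World frame = base frame: x ahead of the robot, y to its left, z up, the work surface at z = 0. Lengths are in m, angles in rad, forces in N, time in s.
With the tool pointing down it reaches from about 0.325 to 0.9 m from the base axis. Payload 6.1 kg.
Tool frame: the origin (TCP) lies midway between the tips of the shut fingers; the grasp point (between the pads) lies 19 mm behind it; z points along the fingers, x is the direction in which the jaws open and shut, and the axes are right-handed (so a half turn about z gives the same grasp; the last joint's range is limited). The gripper opens to 85 mm and grips with 20 to 120 N. Pads are 22 mm wide; open, the fingers measure 114 mm over their backs; the gripper's body (76 mm by 85 mm) begins 54 mm behind the grasp point. The pads swing forward as they close: fully open they stand 13 mm farther back than shut.
Start: joints at [-1.322, 0.22, 1.526, -0, 1.395, -0.126], TCP at [0.229, -0.582, 0.231] pointing down, gripper open.
Joint ranges: [-2.98, 2.98], [-0.91, 2.08], [0.09, 2.57], [-1.24, 4.39], [0.2, 2.65], [-2.68, 2.68]. Speed limits (rad/s): [2.57, 2.57, 3.01, 3.14, 3.14, 3.14].

## Interface

Orientations are given as a unit quaternion [w, x, y, z].
In Python, from workcell import robot gives the robot as it stands.
- The arm moves only by the shell command python3 -m handwheel 'ROWS' [FORCE]. ROWS is JSON, a list that holds one entry, the list of rows, each a list of 7 numbers: the shift along the world's x, y, z in m, then the turn, a rotation vector about the world's x, y, z in degrees, then the closure in counts, from 0 (fully open) to 255 (shut). In form: [[[x, y, z, rx, ry, rz, grip], ...]]. A call has 1 to 10 rows; each row is the pose to reach, as a shift and turn from the pose commanded when the call began; what a row does not reach only later rows make up. A row lasts 1/10 s, in which the tool goes at most 50 mm and 8.59 degrees, less where a joint would pass 70% of its speed; a pose out of reach is approached as far as the arm can. A call with a gripper value outside its range is refused whole. The fingers move at their own pace and stop on an object; FORCE is the grip in N (left out, the last holds). Time passes only in rows, so rows that repeat a pose let the fingers close. It gives the time, the measured TCP pose, the force and the opening at its end, in the units of the state.
- robot.get_obs(): the state, without advancing time (a new reading comes with each control period).
- robot.grab_frame(name): name is "side" or "top"; returns the picture (400x640x3 uint8, blue, green, red); there is no depth.
- robot.calibration(name): a dict with "fx", "fy", "cx", "cy" (pixels), "dist_coeffs" ([k1, k2, p1, p2, k3] as OpenCV has them; the pictures are not rectified), "origin" and "attitude" of the camera in the world. Camera axes: x right, y up, looking along -z (the intrinsics and any distortion apply to the point x, -y, -z); pixel columns grow to the right and rows downward; lengths in m; the calibration is good to about 2 mm. A picture is of the moment at which its call begins. calibration takes no time and is no camera call.
- robot.job_done(): hands the job in, once; it reports no verdict.
The state is a dict: "t": time; "joint_pos": joint angles; "qd": joint speeds; "effort": joint torques, N m; "tcp_pos": TCP position; "tool_rot": TCP orientation; "contact_force": force on the tool from outside, world axes, zero at the start; "ft_torque": the same for the moment, N m; "opening": finger opening in m.
Only numpy, scipy, OpenCV 4.12 (cv2) and the standard library are available. Lean on these libraries where they do the work, as an engineer would, in place of code of your own. Each camera call takes 0.05 s, during which the arm holds its last target.

## Working session

There is one attempt and no reset: what is moved stays moved. The work goes in short steps, Python scripts to look and compute and a shell command to move; the robot and the scene stay as the last step left them, time stands still between calls to the robot, and variables do not carry over. Pictures are saved under pics/ and viewed, and the job is handed in when it is done.

```bash
ls; mkdir -p pics; python3 - <<'E'
from workcell import robot
import cv2
for n in("top","side"):
    f=robot.grab_frame(n); cv2.imwrite(f"pics/{n}0.png",f); print(robot.calibration(n))
print(robot.get_obs())
E
```

```text
pics
{'fx': 406.6795504531053, 'fy': 406.6795504531053, 'cx': 318.968195756029, 'cy': 199.66463094732543, 'dist_coeffs': array([0.03541147, 0.        , 0.        , 0.        , 0.        ]), 'origin': array([ 0.31794437, -0.02870994,  1.19945838]), 'attitude': array([ 0.71390531,  0.02759047, -0.02607582, -0.69921243])}
{'fx': 434.5674089413662, 'fy': 434.5674089413662, 'cx': 317.19147616912085, 'cy': 204.1748988798108, 'dist_coeffs': array([0.03546251, 0.        , 0.        , 0.        , 0.        ]), 'origin': array([-0.26983039, -0.33318178,  1.24365641]), 'attitude': array([ 0.80988301,  0.22501369, -0.14833143, -0.52101453])}
{'t': 0.1, 'joint_pos': array([-1.32207427e+00,  2.21155994e-01,  1.52748353e+00, -2.10373053e-06,
        1.39470748e+00, -1.26082334e-01]), 'qd': array([ 1.59869310e-04, -1.00566713e-03, -3.19857792e-03,  1.49026470e-03,
        5.32311263e-04,  1.46328975e-05]), 'effort': array([ 7.42583525e-04, -4.98239100e+01, -3.90547371e+01, -1.89325706e-04,
        5.68554140e-03, -1.98322221e-05]), 'tcp_pos': array([ 0.22867854, -0.58108169,  0.2303102 ]), 'tool_rot': array([-5.80304895e-04,  8.26465304e-01, -5.62986974e-01, -6.57786896e-04]), 'contact_force': array([ 0.10587434, -0.20772516,  0.26065653]), 'ft_torque': array([ 0.02702919, -0.00600822, -0.0223134 ]), 'opening': 0.08540040060122847}
```

View pics/top0.png

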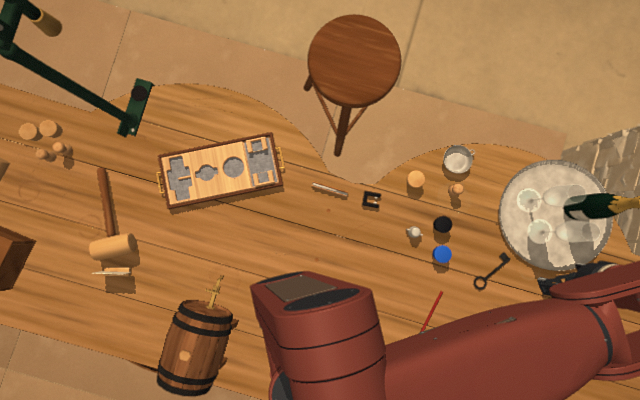

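View pics/side0.png

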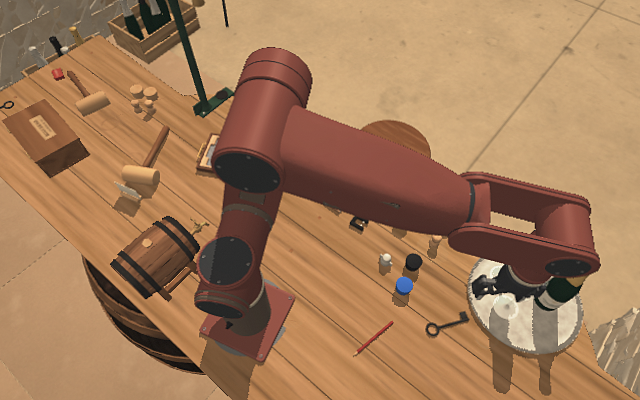

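```bash
cat > h.py <<'E'
import numpy as np, cv2
from scipy.spatial.transform import Rotation as R
from workcell import robot
def cam(n):
    c=robot.calibration(n); K=np.array([[c['fx'],0,c['cx']],[0,c['fy'],c['cy']],[0,0,1]])
    q=c['attitude']; return K,c['dist_coeffs'],c['origin'],R.from_quat([q[1],q[2],q[3],q[0]]).as_matrix()
def ray(n,px):
    K,d,o,M=cam(n); p=cv2.undistortPoints(np.array(px,float).reshape(-1,1,2),K,d).reshape(-1,2)
    return o,(M@np.c_[p[:,0],-p[:,1],-np.ones(len(p))].T).T
def w(n,px,z):
    o,v=ray(n,px); z=np.broadcast_to(z,(len(v),))
    return o+v*((z-o[2])/v[:,2])[:,None]
def proj(n,P):
    K,d,o,M=cam(n); c=(np.array(P,float).reshape(-1,3)-o)@M
    c=c*[1,-1,-1]; return cv2.projectPoints(c,np.zeros(3),np.zeros(3),K,d)[0].reshape(-1,2)
def crop(n,name,x0,y0,wd,ht,s,draw=None):
    f=robot.grab_frame(n); g=cv2.resize(f[y0:y0+ht,x0:x0+wd],None,fx=s,fy=s,interpolation=cv2.INTER_CUBIC)
    cv2.imwrite(f"pics/{name}.png",g)
E
python3 - <<'E'
from h import *
f=cv2.imread("pics/top0.png")
def c(nm,x0,y0,wd,ht,s): cv2.imwrite(f"pics/{nm}.png",cv2.resize(f[y0:y0+ht,x0:x0+wd],None,fx=s,fy=s,interpolation=cv2.INTER_CUBIC))
c("a",150,125,145,95,5.5)
c("b",300,130,180,150,4)
E
```

```text
(no output)
```

View pics/a.png

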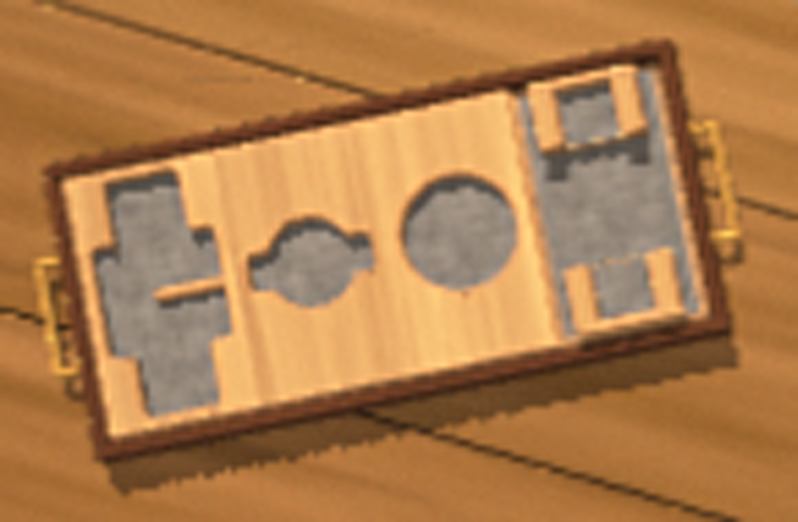

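View pics/b.png

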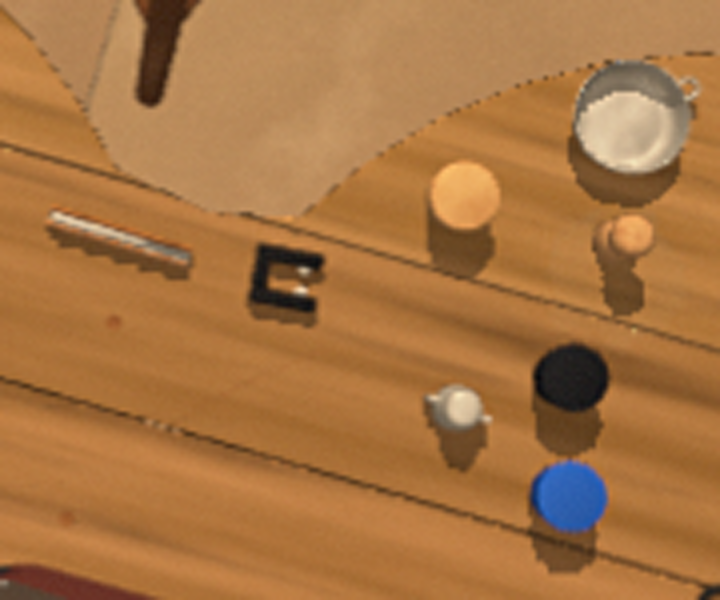

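```bash
python3 - <<'E'
from h import *
np.set_printoptions(precision=4,suppress=True)
def A(l): return (np.array(l,float)+.5)/5.5-.5+[150,125]
def B(l): return (np.array(l,float)+.5)/4-.5+[300,130]
t=w("top",A([[48,170],[668,45],[730,325],[103,455]]),.019); print(t,t.mean(0))
print([np.linalg.norm(t[i]-t[i-1]) for i in range(4)])
e=t[0]-t[1]+t[3]-t[2];print("yaw y axis",np.degrees(np.arctan2(-e[0],e[1])))
e=t[0]-t[3]+t[1]-t[2];print("yaw x axis",np.degrees(np.arctan2(e[1],e[0])))
print("round",w("top",A([[403,235],[517,235],[460,175],[460,290]]),.020))
print("corkscrew",w("top",B([[50,215],[190,258]]),.013))
print("cutter TL,TR,BR,BL",w("top",B([[258,244],[325,255],[316,312],[250,302]]),.014))
print("bung",w("top",B([[465,196],[430,196],[500,196]]),.035))
print("stopper",w("top",B([[463,408]]),.038),w("top",B([[432,400],[488,418]]),.022))
print("cork",w("top",B([[632,234]]),.048),"cup",w("top",B([[632,117]]),.024))
print("black,blue",w("top",B([[571,377],[570,496]]),.035))
E
```

```text
[[0.5273 0.4464 0.019 ]
 [0.6022 0.1199 0.019 ]
 [0.4523 0.0827 0.019 ]
 [0.3764 0.4102 0.019 ]] [0.4895 0.2648 0.019 ]
[np.float64(0.15508528980824252), np.float64(0.33495155145314803), np.float64(0.15452956201446383), np.float64(0.3362071941105832)]
yaw y axis 12.98407929486507
yaw x axis 13.709942475436684
round [[0.4965 0.2574 0.02  ]
 [0.4978 0.197  0.02  ]
 [0.5294 0.2283 0.02  ]
 [0.4678 0.2261 0.02  ]]
corkscrew [[ 0.4557 -0.0041  0.013 ]
 [ 0.4261 -0.1073  0.013 ]]
cutter TL,TR,BR,BL [[ 0.4373 -0.1568  0.014 ]
 [ 0.4303 -0.2058  0.014 ]
 [ 0.3884 -0.1996  0.014 ]
 [ 0.3947 -0.1515  0.014 ]]
bung [[ 0.4729 -0.3027  0.035 ]
 [ 0.4724 -0.2776  0.035 ]
 [ 0.4734 -0.3277  0.035 ]]
stopper [[ 0.3209 -0.3009  0.038 ]] [[ 0.3262 -0.2824  0.022 ]
 [ 0.3142 -0.3226  0.022 ]]
cork [[ 0.4464 -0.4173  0.048 ]] cup [[ 0.5346 -0.4257  0.024 ]]
black,blue [[ 0.3446 -0.3781  0.035 ]
 [ 0.2605 -0.3771  0.035 ]]
```

```bash
cat >> h.py <<'E'
TC=np.array([.4895,.2648]); TY=13.3
def Rz(d): d=np.radians(d); return np.array([[np.cos(d),-np.sin(d)],[np.sin(d),np.cos(d)]])
def ins(k): return TC+Rz(TY)@[0,k]
def poly(c,yaw,pts,z): return np.c_[np.array(c)+np.array(pts,float)@Rz(yaw).T,np.full(len(pts),z)]
def rect(a,b): return [[-a,-b],[a,-b],[a,b],[-a,b]]
def circ(r): t=np.linspace(0,2*np.pi,40); return np.c_[r*np.cos(t),r*np.sin(t)]
def overlay(f,polys,x0,y0,wd,ht,s,name):
    g=cv2.resize(f[y0:y0+ht,x0:x0+wd],None,fx=s,fy=s,interpolation=cv2.INTER_CUBIC)
    for P in polys:
        p=((proj("top",P)-[x0,y0]+.5)*s-.5)
        cv2.polylines(g,[np.round(p).astype(int)],True,(0,0,255),1)
    cv2.imwrite(f"pics/{name}.png",g)
def trayp():
    L=[poly(ins(.12),TY,rect(.030,.033),.020),poly(ins(.12),TY,[[-.0035,-.033],[.0035,-.033],[.0035,.005],[-.0035,.005]],.018)]
    L+=[poly(ins(.04),TY,circ(.024),.020),poly(ins(.04),TY,rect(.010,.033),.020),poly(ins(-.04),TY,circ(.031),.020)]
    c=ins(-.12)
    for s in(1,-1): L.append(poly(c+Rz(TY)@[s*.0505,0],TY,rect(.0185,.015),.020))
    L.append(poly(TC,TY,rect(.07,.16),.02)); return L
E
python3 - <<'E'
from h import *
f=cv2.imread("pics/top0.png")
overlay(f,trayp(),150,125,145,95,5.5,"oa")
U=[[-.022,-.025],[-.010,-.025],[-.010,.013],[.010,.013],[.010,-.025],[.022,-.025],[.022,.025],[-.022,.025]]
overlay(f,[poly([.4409,-.0557],-16,rect(.008,.055),.012),poly([.4127,-.1784],-8,U,.014),poly([.3208,-.302],-16.6,circ(.0165),.038),poly([.3208,-.302],-16.6,rect(.002,.0235),.022),poly([.473,-.3027],0,circ(.025),.035),poly([.473,-.3027],0,circ(.020),0)],300,130,180,150,4,"ob")
E
```

```text
(no output)
```

View pics/oa.png

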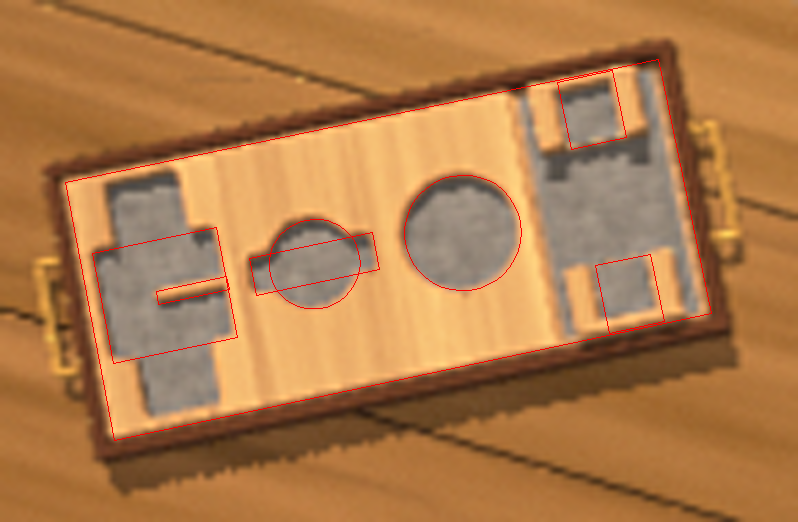

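View pics/ob.png

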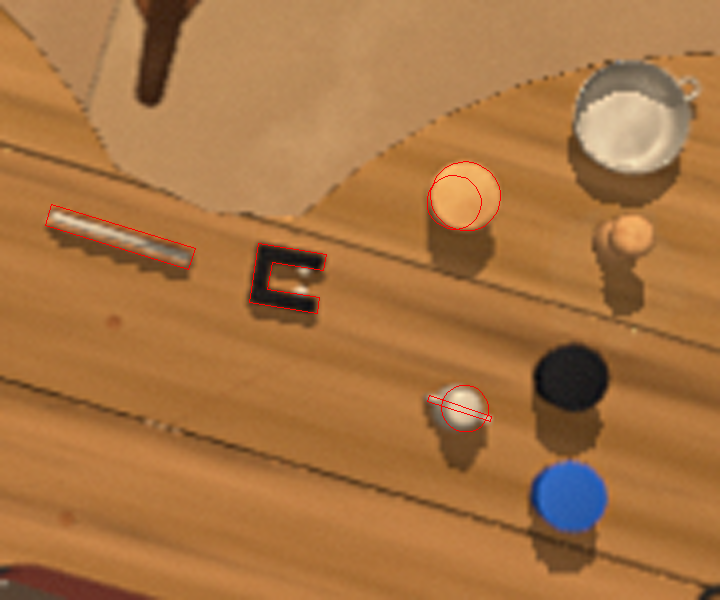

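```bash
python3 -m handwheel '[[[0.02,0.045,0,0,0,8,0],[0.04,0.09,0,0,0,16,0],[0.06,0.135,0,0,0,24,0],[0.08,0.18,-0.02,0,0,32,0],[0.10,0.225,-0.04,0,0,40,0],[0.12,0.27,-0.06,0,0,48,0],[0.14,0.315,-0.08,0,0,56,0],[0.16,0.36,-0.1,0,0,60.6,0],[0.184,0.404,-0.12,0,0,60.6,0],[0.184,0.404,-0.13,0,0,60.6,0]]]' 40; python3 - <<'E'
from h import *
print(robot.get_obs()['joint_pos'].round(3))
crop("top","b1",300,100,200,150,4)
E
```

```text
t: 1.1
tcp_pos: [0.4133, -0.1741, 0.1002]
tool_rot: [-0.001, 0.998, -0.068, -0.0]
contact_force: [-0.5, -0.8, 0.4]
opening: 0.0858
[-5.760e-01 -6.600e-02  2.092e+00  1.000e-03  1.117e+00 -4.400e-01]
```

View pics/b1.png

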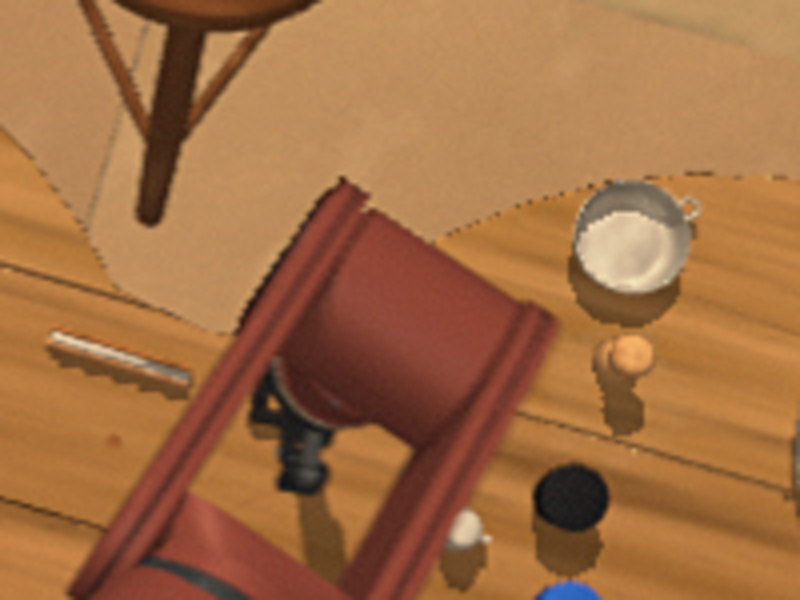

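```bash
python3 -m handwheel '[[[0,-0.001,0,0,0,0,0],[0,-0.001,-0.03,0,0,0,0],[0,-0.001,-0.06,0,0,0,0],[0,-0.001,-0.08,0,0,0,0],[0,-0.001,-0.09,0,0,0,0],[0,-0.001,-0.097,0,0,0,0],[0,-0.001,-0.097,0,0,0,0]]]'
```

```text
t: 1.85
tcp_pos: [0.4127, -0.1793, 0.0044]
tool_rot: [0.0, 0.998, -0.07, -0.0]
contact_force: [-0.1, -0.8, -0.8]
opening: 0.0854
```

```bash
python3 -m handwheel '[[[0,0,0,0,0,0,255],[0,0,0,0,0,0,255],[0,0,0,0,0,0,255],[0,0,0,0,0,0,255],[0,0,0,0,0,0,255],[0,0,0,0,0,0,255],[0,0,0,0,0,0,255],[0,0,0,0,0,0,255]]]' 40; python3 -m handwheel '[[[0,0,0.01,0,0,0,255],[0,0,0.04,0,0,0,255],[0,0,0.08,0,0,0,255],[0,0,0.08,0,0,0,255]]]'
```

```text
t: 2.65
tcp_pos: [0.4136, -0.1791, 0.0054]
tool_rot: [0.001, 0.998, -0.069, 0.001]
contact_force: [-1.3, 0.3, 5.7]
opening: 0.0429
t: 3.05
tcp_pos: [0.4164, -0.1808, 0.0901]
tool_rot: [0.002, 0.998, -0.069, 0.004]
contact_force: [0.6, -0.5, -0.1]
opening: 0.0427
```

```bash
python3 -m handwheel '[[[0.005,0.05,0,0,0,3,255],[0.01,0.1,0.01,0,0,6,255],[0.015,0.15,0.01,0,0,9,255],[0.02,0.2,0.01,0,0,12,255],[0.025,0.25,0.01,0,0,15,255],[0.03,0.3,0.01,0,0,18,255],[0.035,0.345,0.01,0,0,21.3,255],[0.04,0.39,0.01,0,0,21.3,255],[0.045,0.435,0.01,0,0,21.3,255],[0.049,0.48,0.01,0,0,21.3,255]]]'; python3 -m handwheel '[[[0,0.04,0,0,0,0,255],[0,0.07,0,0,0,0,255],[0,0.08,0,0,0,0,255],[0,0.08,0,0,0,0,255],[0,0.08,0,0,0,0,255]]]';python3 - <<'E'
from h import *
o=robot.get_obs();print(o['tcp_pos'],o['tool_rot'])
crop("top","b2",150,100,200,150,4)
crop("side","s2",100,60,200,150,4)
E
```

```text
t: 4.05
tcp_pos: [0.4613, 0.3034, 0.0941]
tool_rot: [0.0, 0.993, 0.117, -0.0]
contact_force: [-0.2, 0.5, 0.1]
opening: 0.0424
t: 4.55
tcp_pos: [0.4614, 0.3804, 0.0938]
tool_rot: [0.0, 0.993, 0.116, -0.001]
contact_force: [-0.1, 0.1, -0.3]
opening: 0.0428
[0.4614398  0.38035389 0.09384243] [ 4.98647322e-04  9.93192098e-01  1.16485830e-01 -5.09155751e-04]
```

View pics/b2.png

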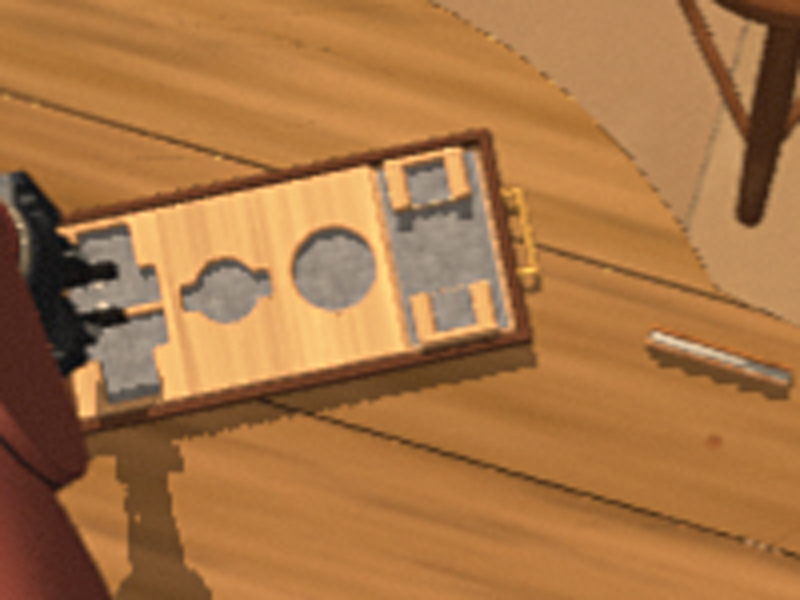

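View pics/s2.png

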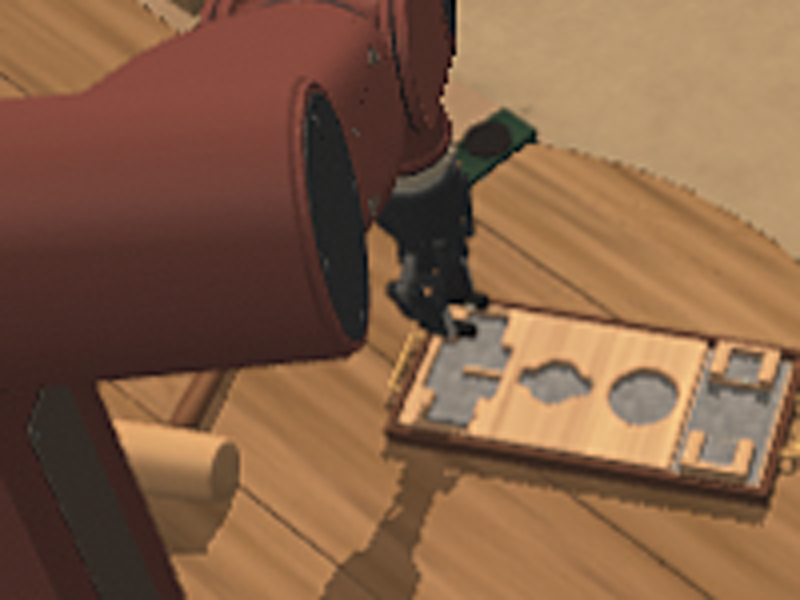

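```bash
python3 -m handwheel '[[[0.0005,0.002,-0.02,0,0,0,255],[0.0005,0.002,-0.045,0,0,0,255],[0.0005,0.002,-0.06,0,0,0,255],[0.0005,0.002,-0.067,0,0,0,255],[0.0005,0.002,-0.071,0,0,0,255],[0.0005,0.002,-0.075,0,0,0,255],[0.0005,0.002,-0.075,0,0,0,255]]]'
```

```text
t: 5.35
tcp_pos: [0.4626, 0.3835, 0.0196]
tool_rot: [-0.0, 0.993, 0.116, 0.0]
contact_force: [-0.1, 0.6, -0.7]
opening: 0.0424
```

```bash
python3 -m handwheel '[[[0,-0.001,-0.002,0,0,0,255],[0,-0.001,-0.002,0,0,0,255]]]'; python3 -m handwheel '[[[0,0,0,0,0,0,70],[0,0,0,0,0,0,70],[0,0,0,0,0,0,70],[0,0,0.01,0,0,0,70],[0,0,0.04,0,0,0,70],[0,0,0.09,0,0,0,70],[0,0,0.09,0,0,0,0]]]'
```

```text
t: 5.55
tcp_pos: [0.4625, 0.3825, 0.0177]
tool_rot: [-0.0, 0.993, 0.116, 0.0]
contact_force: [0.2, 0.2, 0.2]
opening: 0.0426
t: 6.25
tcp_pos: [0.4669, 0.3854, 0.1161]
tool_rot: [-0.003, 0.993, 0.117, 0.006]
contact_force: [1.7, 0.8, 0.3]
opening: 0.0747
```

```bash
python3 -m handwheel '[[[-0.002,-0.045,0,0,0,-4,0],[-0.004,-0.09,0,0,0,-8,0],[-0.006,-0.135,0,0,0,-12,0],[-0.008,-0.18,0,0,0,-16,0],[-0.01,-0.225,0,0,0,-20,0],[-0.013,-0.27,0,0,0,-24,0],[-0.016,-0.315,0,0,0,-29.3,0],[-0.019,-0.36,0,0,0,-29.3,0],[-0.0216,-0.405,-0.01,0,0,-29.3,0],[-0.0216,-0.438,-0.03,0,0,-29.3,0]]]'; python3 -m handwheel '[[[0,0,0,0,0,0,0],[0,0,0,0,0,0,0]]]'; python3 - <<'E'
from h import *
o=robot.get_obs();print(o['tcp_pos'],o['tool_rot'])
f=robot.grab_frame("top")
U=[[-.022,-.025],[-.010,-.025],[-.010,.013],[.010,.013],[.010,-.025],[.022,-.025],[.022,.025],[-.022,.025]]
overlay(f,[poly(ins(.12),TY,U,.026)],150,125,145,95,5.5,"b3")
E
```

```text
t: 7.25
tcp_pos: [0.4423, -0.0586, 0.0795]
tool_rot: [0.001, 0.99, -0.139, 0.003]
contact_force: [0.9, 1.0, -0.2]
opening: 0.0853
t: 7.45
tcp_pos: [0.4405, -0.0561, 0.0774]
tool_rot: [-0.0, 0.99, -0.14, -0.0]
contact_force: [0.4, -0.0, 0.3]
opening: 0.0851
[ 0.44050687 -0.05610417  0.07742927] [-2.16986012e-04  9.90185967e-01 -1.39755747e-01 -1.84392043e-04]
```

View pics/b3.png

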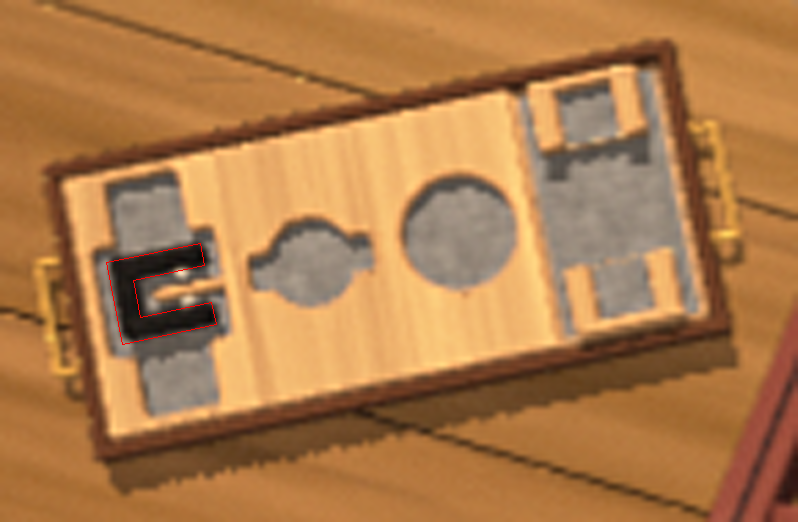

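```bash
python3 -m handwheel '[[[0,0,-0.03,0,0,0,0],[0,0,-0.05,0,0,0,0],[0,0,-0.065,0,0,0,0],[0,0,-0.0735,0,0,0,0],[0,0,-0.0735,0,0,0,0],[0,0,-0.0735,0,0,0,255],[0,0,-0.0735,0,0,0,255],[0,0,-0.0735,0,0,0,255],[0,0,-0.0735,0,0,0,255],[0,0,-0.0735,0,0,0,255]]]' 40; python3 -m handwheel '[[[0,0,0,0,0,0,255],[0,0,0,0,0,0,255],[0,0,0,0,0,0,255],[0,0,0,0,0,0,255]]]'
```

```text
t: 8.5
tcp_pos: [0.4412, -0.0558, 0.0044]
tool_rot: [0.0, 0.99, -0.139, 0.001]
contact_force: [2.9, -1.1, 0.8]
opening: 0.0144
t: 8.9
tcp_pos: [0.4412, -0.0558, 0.0043]
tool_rot: [0.0, 0.99, -0.139, 0.0]
contact_force: [-1.0, 0.7, 5.7]
opening: 0.0147
```

```bash
python3 -m handwheel '[[[0,0,0.01,0,0,0,255],[0,0,0.03,0,0,0,255],[0,0,0.06,0,0,0,255],[0,0,0.09,0,0,0,255],[0,0,0.09,0,0,0,255]]]'
```

```text
t: 9.4
tcp_pos: [0.4438, -0.0565, 0.0983]
tool_rot: [0.001, 0.99, -0.138, 0.004]
contact_force: [0.5, -0.2, -0.8]
opening: 0.0144
```

```bash
python3 -m handwheel '[[[0.01,0.025,0,0,0,-8,255],[0.02,0.05,0,0,0,-16,255],[0.03,0.08,0,0,0,-24,255],[0.04,0.11,0,0,0,-32,255],[0.05,0.14,0,0,0,-40,255],[0.06,0.17,0,0,0,-48,255],[0.07,0.195,0,0,0,-56,255],[0.076,0.205,0,0,0,-60.7,255],[0.076,0.205,0,0,0,-60.7,255],[0.076,0.205,0,0,0,-60.7,255]]]'; python3 - <<'E'
from h import *
o=robot.get_obs();print(o['tcp_pos'],np.degrees(2*np.arctan2(o['tool_rot'][2],o['tool_rot'][1])),o['joint_pos'])
crop("top","b4",150,100,200,150,4)
crop("side","s4",100,60,200,150,4)
E
```

```text
t: 10.4
tcp_pos: [0.5158, 0.1491, 0.0929]
tool_rot: [0.001, 0.786, -0.619, -0.001]
contact_force: [-1.0, -0.2, -0.5]
opening: 0.0147
[0.51576966 0.14910892 0.09292048] -76.45829314376091 [ 1.34680590e-01  1.57789718e-01  1.87442611e+00 -3.19844688e-04
  1.11132195e+00  1.46927167e+00]
```

View pics/b4.png

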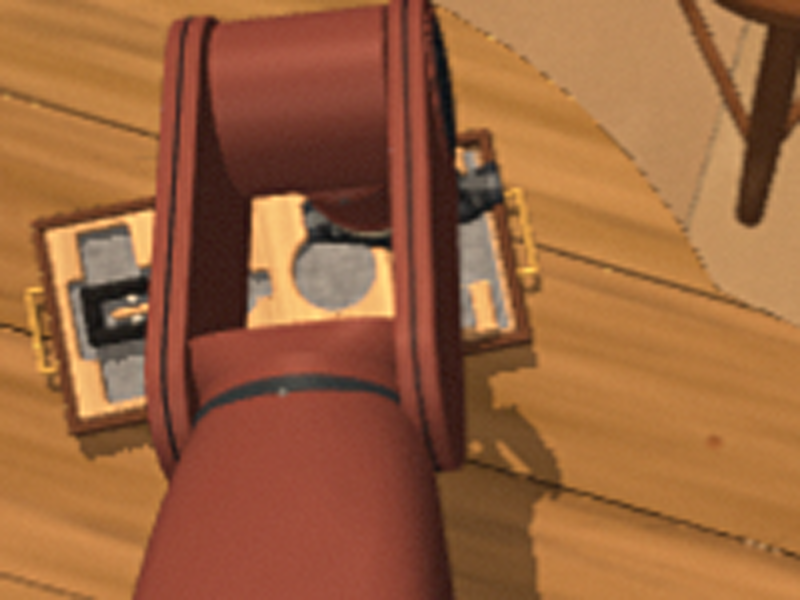

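View pics/s4.png

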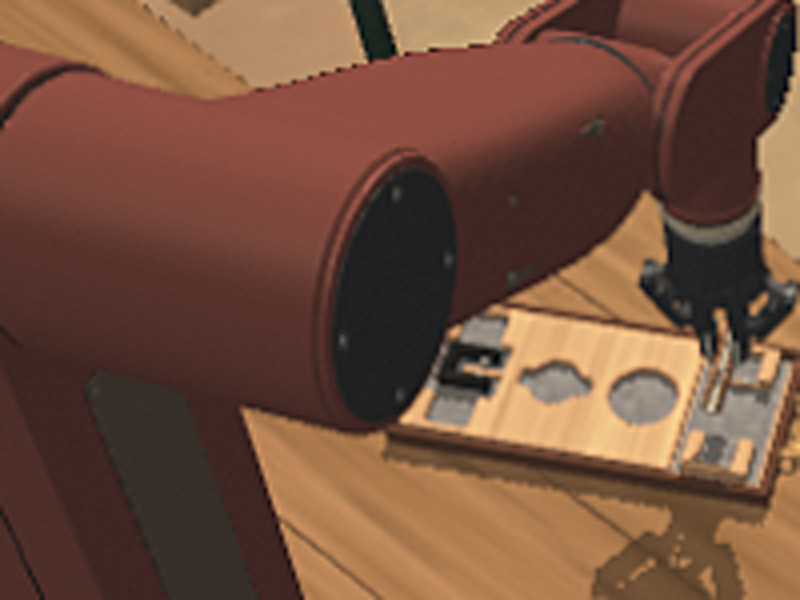

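```bash
python3 -m handwheel '[[[0.001,0,-0.025,0,0,0,255],[0.001,0,-0.045,0,0,0,255],[0.001,0,-0.055,0,0,0,255],[0.001,0,-0.06,0,0,0,255],[0.001,0,-0.065,0,0,0,255],[0.001,0,-0.067,0,0,0,255],[0.001,0,-0.067,0,0,0,255]]]'
```

```text
t: 11.2
tcp_pos: [0.518, 0.1494, 0.0271]
tool_rot: [-0.0, 0.785, -0.62, 0.0]
contact_force: [-0.7, 0.4, -0.0]
opening: 0.0145
```

```bash
python3 -m handwheel '[[[-0.0005,-0.0005,-0.002,0,0,0,255],[-0.0005,-0.0005,-0.0025,0,0,0,255]]]'; python3 -m handwheel '[[[0,0,0,0,0,0,170],[0,0,0,0,0,0,170],[0,0,0,0,0,0,170],[0,0,0.01,0,0,0,170],[0,0,0.03,0,0,0,170],[0,0,0.07,0,0,0,120],[0,0,0.09,0,0,0,0],[0,0,0.09,0,0,0,0]]]'
```

```text
t: 11.4
tcp_pos: [0.5174, 0.1489, 0.0246]
tool_rot: [-0.0, 0.785, -0.62, 0.0]
contact_force: [0.4, -0.8, -1.0]
opening: 0.0145
t: 12.2
tcp_pos: [0.5203, 0.1494, 0.1192]
tool_rot: [-0.003, 0.785, -0.62, 0.003]
contact_force: [1.4, 0.3, 0.5]
opening: 0.0706
```

```bash
python3 -m handwheel '[[[-0.01,-0.04,0,0,0,6,0],[-0.02,-0.085,0,0,0,12,0],[-0.035,-0.13,0,0,0,18,0],[-0.055,-0.175,0,0,0,24,0],[-0.075,-0.22,0,0,0,32,0],[-0.1,-0.265,0,0,0,40,0],[-0.125,-0.31,0,0,0,48,0],[-0.15,-0.355,0,0,0,56,0],[-0.175,-0.4,0,0,0,59.9,0],[-0.197,-0.445,0,0,0,59.9,0]]]'; python3 -m handwheel '[[[0,-0.006,-0.02,0,0,0,0],[0,-0.006,-0.02,0,0,0,0]]]'; python3 - <<'E'
from h import *
o=robot.get_obs();print(o['tcp_pos'],np.degrees(2*np.arctan2(o['tool_rot'][2],o['tool_rot'][1])),o['joint_pos'])
f=robot.grab_frame("top");TC[1]=.2656
import h
h.TY=13.3
overlay(f,[poly(ins(-.12),TY,rect(.055,.008),.032)],150,125,145,95,5.5,"b5")
cv2.imwrite("pics/t5.png",f)
crop("side","s5",320,190,200,150,4)
E
```

```text
t: 13.2
tcp_pos: [0.3395, -0.2577, 0.1139]
tool_rot: [-0.0, 0.99, -0.143, -0.0]
contact_force: [0.9, -0.9, -0.5]
opening: 0.0852
t: 13.4
tcp_pos: [0.3384, -0.2631, 0.092]
tool_rot: [-0.002, 0.989, -0.147, -0.002]
contact_force: [0.5, 0.7, -0.7]
opening: 0.0852
[ 0.33844167 -0.26308733  0.09200564] -16.956100660036043 [-8.45177428e-01 -1.01400299e-01  2.14202401e+00  2.25782931e-07
  1.10565480e+00 -5.49237745e-01]
```

View pics/b5.png

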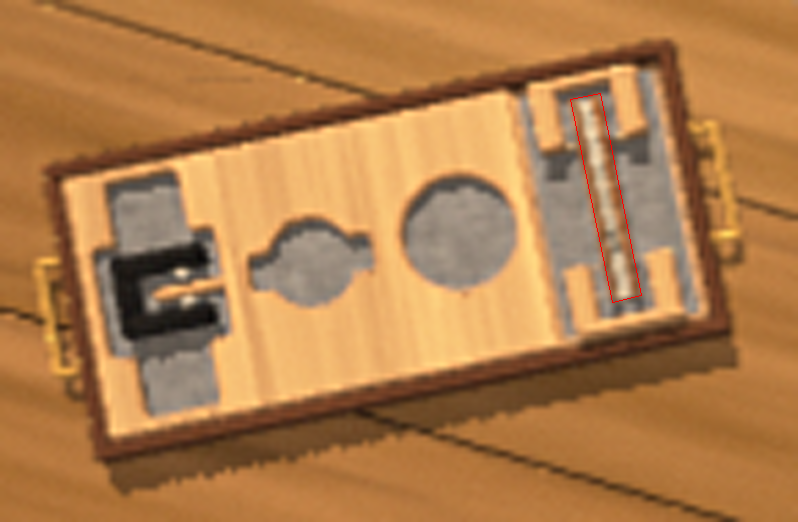

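View pics/s5.png

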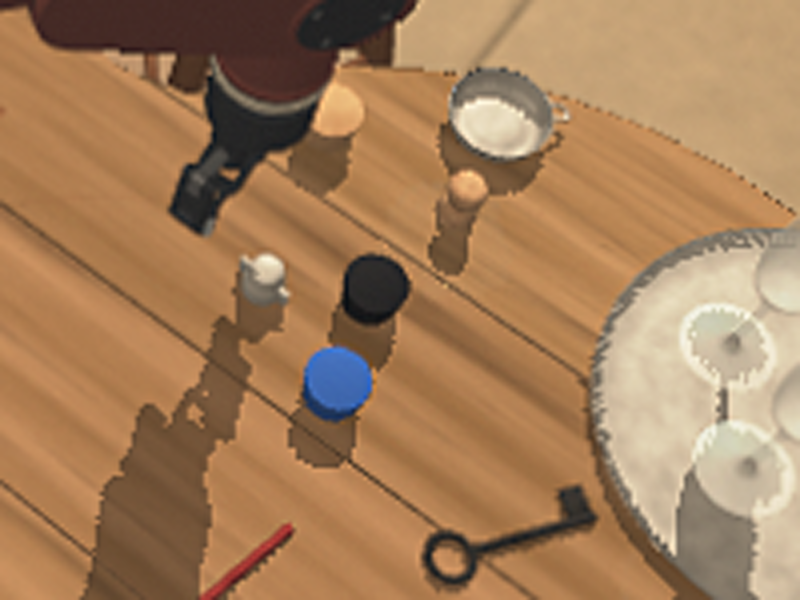

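View pics/t5.png

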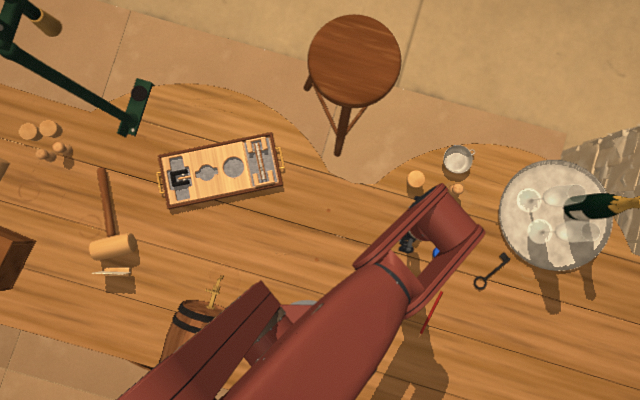

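```bash
python3 - <<'E'
from h import *
print(w("side",[[387,257]],.038), "base guess", proj("top",[[.3208,-.302,0]]),proj("side",[[.3208,-.302,0],[.3208,-.302,.022],[.3208,-.302,.038]]))
print(w("side",(np.array([[241,258],[287,297]])/4+[320,190]),.020))
E
python3 -m handwheel '[[[-0.01,-0.02,0,0,0,0,0],[-0.0176,-0.039,0,0,0,0,0],[-0.0176,-0.039,0,0,0,0,0],[-0.0176,-0.039,0,0,0,0,0]]]'
```

```text
[[ 0.3175542  -0.30604933  0.038     ]] base guess [[412.688304   231.64030696]] [[384.36979968 260.71662958]
 [385.35803689 257.78024908]
 [386.09458898 255.59230565]]
[[ 0.32559208 -0.28395874  0.02      ]
 [ 0.30966161 -0.32680549  0.02      ]]
t: 13.9
tcp_pos: [0.3239, -0.3012, 0.0946]
tool_rot: [-0.0, 0.989, -0.145, 0.0]
contact_force: [-0.6, 0.4, -0.5]
opening: 0.0854
```

```bash
python3 -m handwheel '[[[-0.004,-0.002,-0.02,0,0,0,0],[-0.004,-0.002,-0.045,0,0,0,0],[-0.004,-0.002,-0.065,0,0,0,0],[-0.004,-0.002,-0.078,0,0,0,0],[-0.004,-0.002,-0.083,0,0,0,0],[-0.004,-0.002,-0.083,0,0,0,0]]]'; python3 -m handwheel '[[[0,0,0,0,0,0,255],[0,0,0,0,0,0,255],[0,0,0,0,0,0,255],[0,0,0,0,0,0,255],[0,0,0,0,0,0,255],[0,0,0,0,0,0,255],[0,0,0,0,0,0,255],[0,0,0,0,0,0,255]]]' 40
```

```text
t: 14.5
tcp_pos: [0.3193, -0.3028, 0.0109]
tool_rot: [-0.001, 0.989, -0.145, -0.001]
contact_force: [0.2, -0.5, 0.4]
opening: 0.0855
t: 15.3
tcp_pos: [0.3194, -0.3046, 0.0122]
tool_rot: [0.0, 0.989, -0.146, 0.0]
contact_force: [-2.5, 1.9, 5.7]
opening: 0.0286
```

```bash
python3 -m handwheel '[[[0,0,0.01,0,0,0,255],[0,0,0.03,0,0,0,255],[0,0,0.06,0,0,0,255],[0,0,0.08,0,0,0,255],[0,0,0.08,0,0,0,255]]]'; python3 - <<'E'
from h import *
crop("side","s6",320,190,150,110,5)
crop("top","b6",360,180,120,90,6)
E
```

```text
t: 15.8
tcp_pos: [0.3208, -0.3064, 0.0949]
tool_rot: [0.002, 0.989, -0.145, 0.002]
contact_force: [0.7, -0.8, -0.5]
opening: 0.0288
```

View pics/s6.png

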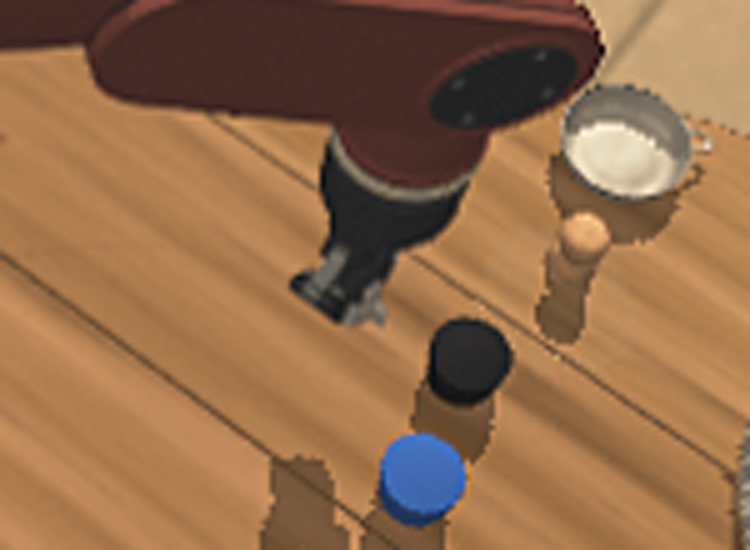

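View pics/b6.png

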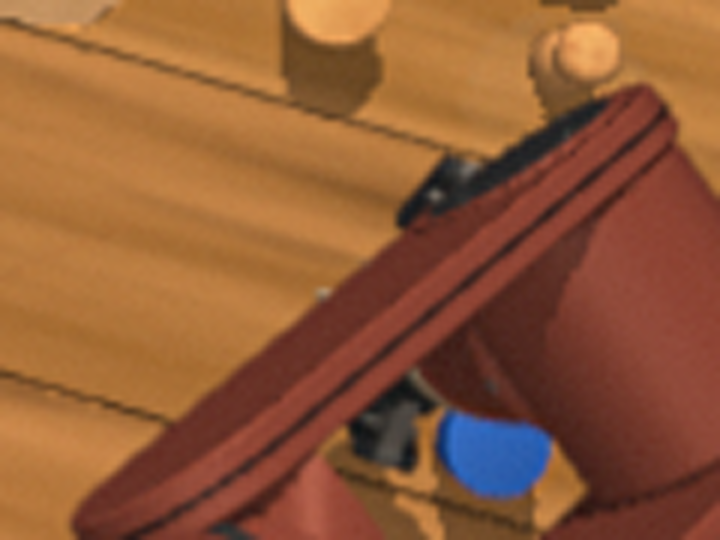

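```bash
python3 -m handwheel '[[[0.012,0.04,0,0,0,3,255],[0.024,0.08,0,0,0,6,255],[0.036,0.12,0,0,0,9,255],[0.048,0.16,0,0,0,12,255],[0.06,0.2,0,0,0,15,255],[0.072,0.24,0,0,0,18,255],[0.084,0.28,0,0,0,21,255],[0.096,0.32,0,0,0,24,255],[0.108,0.36,0,0,0,27,255],[0.12,0.4,0,0,0,30,255]]]'; python3 -m handwheel '[[[0,0,0,0,0,0,255]]]'
```

```text
t: 16.9
tcp_pos: [0.4381, 0.0975, 0.0897]
tool_rot: [-0.0, 0.993, 0.117, -0.001]
contact_force: [1.2, -0.0, 0.1]
opening: 0.0285
t: 17.0
tcp_pos: [0.4388, 0.0998, 0.09]
tool_rot: [-0.001, 0.993, 0.119, -0.001]
contact_force: [-0.5, -1.3, -0.7]
opening: 0.0283
```

```bash
python3 -m handwheel '[[[0.01,0.05,0,0,0,0,255],[0.02,0.1,0,0,0,0,255],[0.03,0.15,0,0,0,0,255],[0.0415,0.195,0,0,0,0,255],[0.0415,0.2047,0,0,0,0,255],[0.0415,0.2047,0,0,0,0,255],[0.0415,0.2047,0,0,0,0,255]]]'; python3 - <<'E'
from h import *
o=robot.get_obs();print(o['tcp_pos'],np.degrees(2*np.arctan2(o['tool_rot'][2],o['tool_rot'][1])))
crop("side","s7",180,110,120,90,6)
crop("top","b7",150,110,150,110,5)
E
```

```text
t: 17.7
tcp_pos: [0.4795, 0.299, 0.0898]
tool_rot: [0.001, 0.993, 0.116, -0.001]
contact_force: [0.0, 0.1, -0.5]
opening: 0.0289
[0.47951835 0.29901948 0.08978241] 13.269425987312905
```

View pics/s7.png

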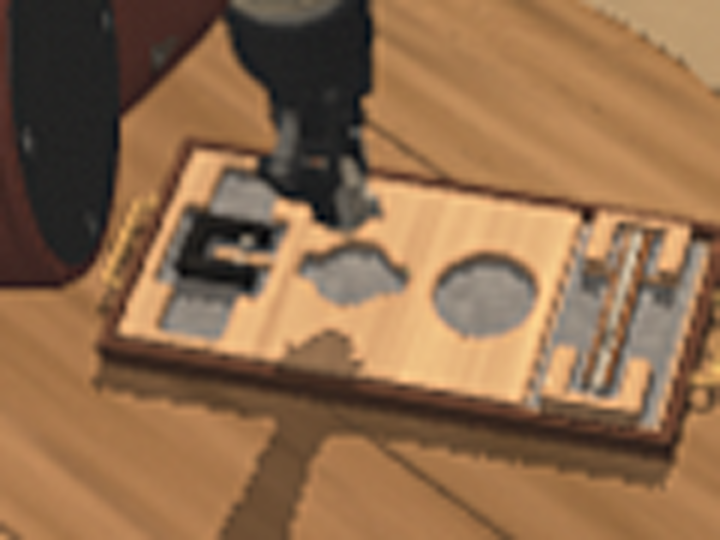

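View pics/b7.png

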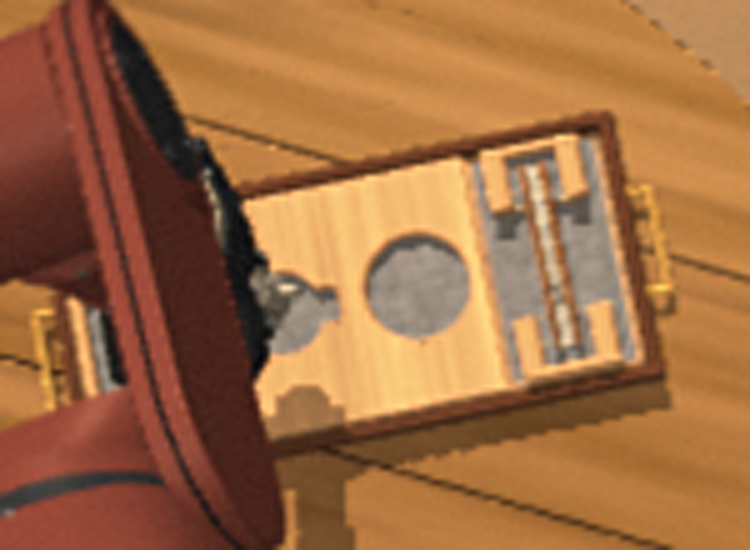

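```bash
python3 - <<'E'
from h import *
print(w("top",[[208,167],[209,167.3]],.0976), proj("top",[[.485,.276,.0976]]))
print((np.array([[372,212]])/6+[180,110]),proj("side",[[.485,.276,.0976],[.485,.276,.0796]]))
E
python3 -m handwheel '[[[0.001,0.0055,-0.02,0,0,0,255],[0.001,0.0055,-0.035,0,0,0,255],[0.001,0.0055,-0.045,0,0,0,255],[0.001,0.0055,-0.045,0,0,0,255]]]'
```

```text
[[0.48476489 0.27894961 0.0976    ]
 [0.48400042 0.27620337 0.0976    ]] [[209.08953461 166.93832757]]
[[242.         145.33333333]] [[243.06350567 142.23752307]
 [243.80994199 145.63240227]]
t: 18.2
tcp_pos: [0.4801, 0.3045, 0.0441]
tool_rot: [0.001, 0.993, 0.115, -0.002]
contact_force: [-1.4, 0.9, -0.9]
opening: 0.0286
```

```bash
python3 -m handwheel '[[[0,0,-0.008,0,0,0,255],[0,0,-0.013,0,0,0,255],[0,0,-0.016,0,0,0,255],[0,0,-0.018,0,0,0,255],[0,0,-0.019,0,0,0,255],[0,0,-0.019,0,0,0,255]]]'
```

```text
t: 18.8
tcp_pos: [0.4817, 0.3061, 0.0273]
tool_rot: [-0.0, 0.993, 0.116, 0.0]
contact_force: [0.7, 0.3, -0.5]
opening: 0.0282
```

```bash
python3 -m handwheel '[[[-0.001,-0.0015,-0.0015,0,0,0,255],[-0.001,-0.0015,-0.0025,0,0,0,255],[-0.001,-0.0015,-0.0025,0,0,0,255]]]'
```

```text
t: 19.1
tcp_pos: [0.4805, 0.3044, 0.0247]
tool_rot: [0.0, 0.993, 0.116, -0.0]
contact_force: [-0.2, -1.0, -1.0]
opening: 0.028
```

```bash
python3 -m handwheel '[[[0,0,-0.0005,0,0,0,120],[0,0,-0.0005,0,0,0,120],[0,0,-0.0005,0,0,0,60],[0,0,0,0,0,0,60],[0,0,0.015,0,0,0,60],[0,0,0.05,0,0,0,30],[0,0,0.09,0,0,0,0],[0,0,0.09,0,0,0,0]]]'; python3 -m handwheel '[[[-0.01,-0.045,0,0,0,0,0],[-0.02,-0.09,0,0,0,0,0],[-0.02,-0.135,0,0,0,0,0],[-0.02,-0.18,0,0,0,0,0],[-0.02,-0.225,0,0,0,0,0],[-0.02,-0.27,0,0,0,0,0],[-0.02,-0.315,0,0,0,0,0],[-0.02,-0.36,0,0,0,0,0],[-0.02,-0.4,0,0,0,0,0],[-0.015,-0.44,0,0,0,0,0]]]'; python3 - <<'E'
from h import *
TC[1]=.2656
f=robot.grab_frame("top"); c=ins(.04)
overlay(f,[poly(c,TY,circ(.0165),.040),poly(c,TY,rect(.002,.0235),.034)],150,125,145,95,5.5,"b8")
E
```

```text
t: 19.9
tcp_pos: [0.485, 0.3066, 0.1227]
tool_rot: [-0.002, 0.993, 0.116, 0.006]
contact_force: [0.3, 0.6, 1.4]
opening: 0.0857
t: 20.9
tcp_pos: [0.4653, -0.1373, 0.1156]
tool_rot: [0.0, 0.993, 0.115, 0.0]
contact_force: [-0.2, 0.2, 0.5]
opening: 0.0854
```

View pics/b8.png

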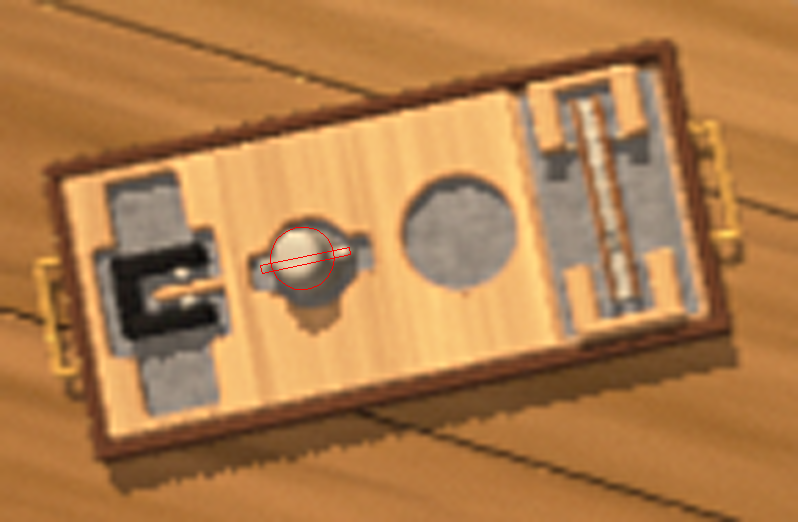

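```bash
python3 -m handwheel '[[[0.0075,-0.04,0,0,0,0,0],[0.0075,-0.08,0,0,0,0,0],[0.0075,-0.12,0,0,0,0,0],[0.0075,-0.15,0,0,0,0,0],[0.0075,-0.165,0,0,0,0,0],[0.0075,-0.165,0,0,0,0,0],[0.0075,-0.165,0,0,0,0,0]]]'; python3 - <<'E'
from h import *
crop("side","s9",320,140,150,110,5)
E
```

```text
t: 21.65
tcp_pos: [0.4731, -0.2994, 0.1147]
tool_rot: [-0.001, 0.993, 0.116, -0.0]
contact_force: [-0.4, 0.1, -0.5]
opening: 0.0854
```

View pics/s9.png

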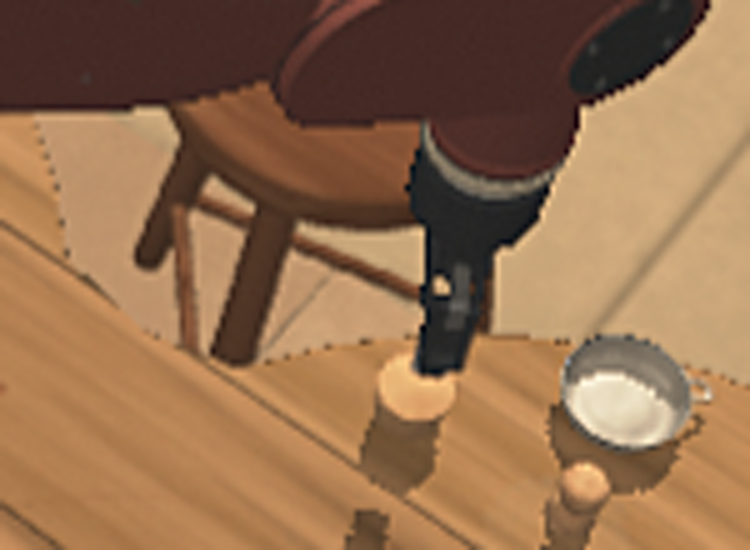

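```bash
python3 - <<'E'
from h import *
print(w("side",[[403.2,217.2]],.035))
E
python3 -m handwheel '[[[0,-0.003,-0.03,0,0,0,0],[0,-0.003,-0.06,0,0,0,0],[0,-0.003,-0.075,0,0,0,0],[0,-0.003,-0.08,0,0,0,0],[0,-0.003,-0.08,0,0,0,0]]]'
```

```text
[[ 0.47154928 -0.30638312  0.035     ]]
t: 22.2
tcp_pos: [0.4731, -0.3026, 0.0346]
tool_rot: [-0.0, 0.993, 0.116, -0.0]
contact_force: [0.1, -0.7, 0.1]
opening: 0.0854
```

```bash
python3 -m handwheel '[[[-0.0005,-0.0015,-0.012,0,0,0,0],[-0.0005,-0.0015,-0.02,0,0,0,0],[-0.0005,-0.0015,-0.023,0,0,0,0],[-0.0005,-0.0015,-0.023,0,0,0,255],[-0.0005,-0.0015,-0.023,0,0,0,255],[-0.0005,-0.0015,-0.023,0,0,0,255],[-0.0005,-0.0015,-0.023,0,0,0,255],[-0.0005,-0.0015,-0.023,0,0,0,255],[-0.0005,-0.0015,-0.023,0,0,0,255],[-0.0005,-0.0015,-0.023,0,0,0,255]]]' 30;  python3 -m handwheel '[[[0,0,0.005,0,0,0,255],[0,0,0.02,0,0,0,255],[0,0,0.05,0,0,0,255],[0,0,0.08,0,0,0,255],[0,0,0.08,0,0,0,255]]]'; python3 - <<'E'
from h import *
crop("side","s10",320,120,150,110,5)
E
```

```text
t: 23.2
tcp_pos: [0.4732, -0.3055, 0.0124]
tool_rot: [0.001, 0.993, 0.116, 0.0]
contact_force: [0.4, 0.7, 4.7]
opening: 0.0469
t: 23.7
tcp_pos: [0.4754, -0.3072, 0.0975]
tool_rot: [0.003, 0.993, 0.116, 0.003]
contact_force: [0.4, -0.2, -0.7]
opening: 0.0471
```

View pics/s10.png

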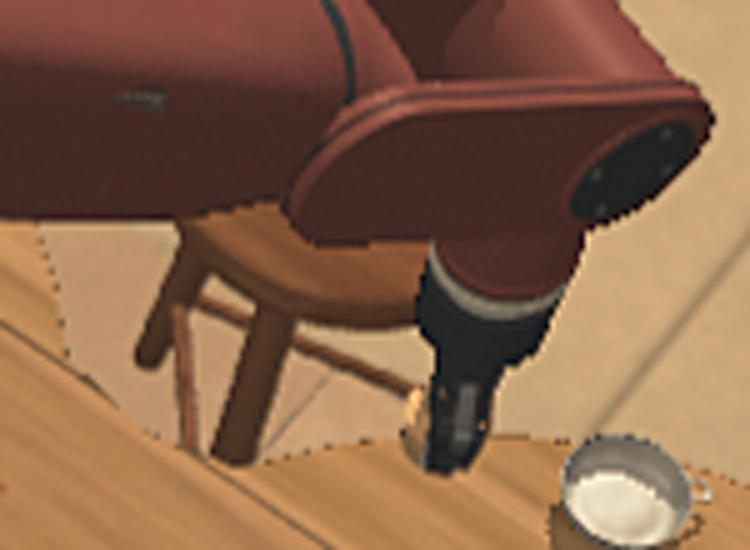

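```bash
python3 -m handwheel '[[[0.002,0.04,0,0,0,0,255],[0.004,0.09,0,0,0,0,255],[0.006,0.14,0,0,0,0,255],[0.01,0.19,0,0,0,0,255],[0.014,0.24,0,0,0,0,255],[0.018,0.29,0,0,0,0,255],[0.02,0.34,0,0,0,0,255],[0.022,0.39,0,0,0,0,255],[0.024,0.43,0,0,0,0,255],[0.0257,0.47,0,0,0,0,255]]]'; python3 -m handwheel '[[[0,0.03,0,0,0,0,255],[0,0.055,0,0,0,0,255],[0,0.0617,0,0,0,0,255],[0,0.0617,0,0,0,0,255],[0,0.0617,0,0,0,0,255]]]'; python3 - <<'E'
from h import *
o=robot.get_obs();print(o['tcp_pos'],np.degrees(2*np.arctan2(o['tool_rot'][2],o['tool_rot'][1])))
crop("side","s11",180,110,120,90,6)
crop("top","b11",150,110,150,110,5)
E
```

```text
t: 24.75
tcp_pos: [0.497, 0.1669, 0.0909]
tool_rot: [0.0, 0.993, 0.116, -0.001]
contact_force: [0.3, -0.2, -0.6]
opening: 0.0469
t: 25.25
tcp_pos: [0.4979, 0.2258, 0.0912]
tool_rot: [0.0, 0.993, 0.116, -0.001]
contact_force: [-0.7, -0.4, -1.1]
opening: 0.047
[0.49785037 0.22575289 0.09117519] 13.268502716009577
```

View pics/s11.png

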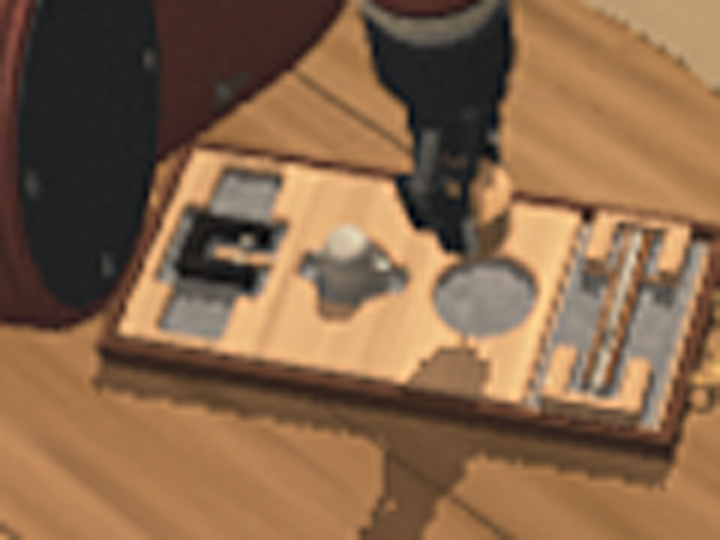

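View pics/b11.png

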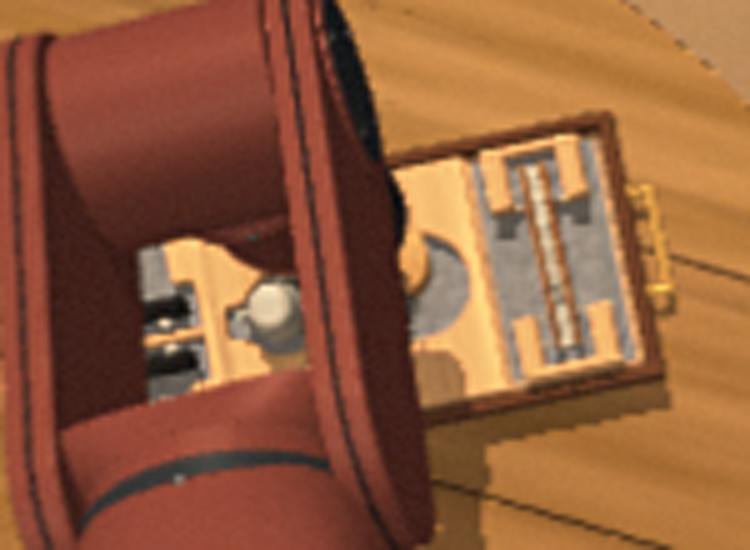

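```bash
python3 -m handwheel '[[[0.0005,0.0005,-0.025,0,0,0,255],[0.0005,0.0005,-0.045,0,0,0,255],[0.0005,0.0005,-0.055,0,0,0,255],[0.0005,0.0005,-0.06,0,0,0,255],[0.0005,0.0005,-0.063,0,0,0,255],[0.0005,0.0005,-0.064,0,0,0,255],[0.0005,0.0005,-0.064,0,0,0,255]]]'
```

```text
t: 26.05
tcp_pos: [0.4994, 0.2273, 0.0285]
tool_rot: [-0.0, 0.993, 0.116, 0.001]
contact_force: [-0.1, 0.2, -0.3]
opening: 0.0468
```

```bash
python3 -m handwheel '[[[0,0,-0.002,0,0,0,255],[0,0,-0.0035,0,0,0,255],[0,0,-0.0035,0,0,0,255]]]'
```

```text
t: 26.35
tcp_pos: [0.4989, 0.2273, 0.0244]
tool_rot: [-0.0, 0.993, 0.116, 0.0]
contact_force: [0.6, -0.4, -0.3]
opening: 0.0471
```

```bash
python3 -m handwheel '[[[0,0,0,0,0,0,60],[0,0,0,0,0,0,60],[0,0,0,0,0,0,20],[0,0,0.015,0,0,0,0],[0,0,0.05,0,0,0,0],[0,0,0.1,0,0,0,0],[0,0,0.12,0,0,0,0]]]'; python3 -m handwheel '[[[-0.01,-0.045,0,0,0,0,0],[-0.02,-0.09,0,0,0,0,0],[-0.02,-0.135,0,0,0,0,0],[-0.02,-0.18,0,0,0,0,0],[-0.02,-0.225,0,0,0,0,0],[-0.02,-0.27,0,0,0,0,0],[-0.02,-0.27,0,0,0,0,0]]]'; python3 - <<'E'
from h import *
TC[1]=.2656
f=robot.grab_frame("top"); c=ins(.04)
overlay(f,[poly(ins(-.04),TY,circ(.025),.047),poly(c,TY,rect(.002,.0235),.034)],150,125,145,95,5.5,"b12")
cv2.imwrite("pics/t12.png",f)
crop("side","s12",180,110,120,90,6)
E
```

```text
t: 27.05
tcp_pos: [0.5015, 0.228, 0.1506]
tool_rot: [-0.001, 0.993, 0.116, 0.004]
contact_force: [1.2, -0.2, 0.4]
opening: 0.085
t: 27.75
tcp_pos: [0.4793, -0.0477, 0.1459]
tool_rot: [0.001, 0.994, 0.113, 0.001]
contact_force: [-0.1, 0.7, -0.0]
opening: 0.0853
```

View pics/b12.png

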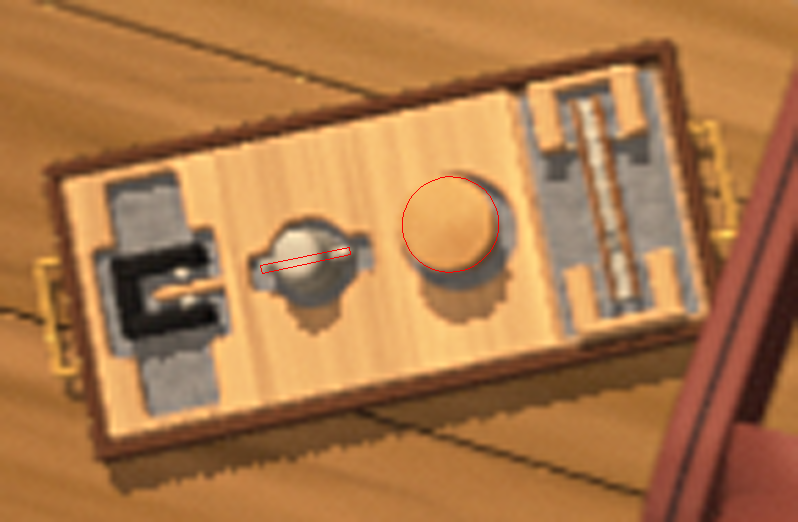

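View pics/s12.png

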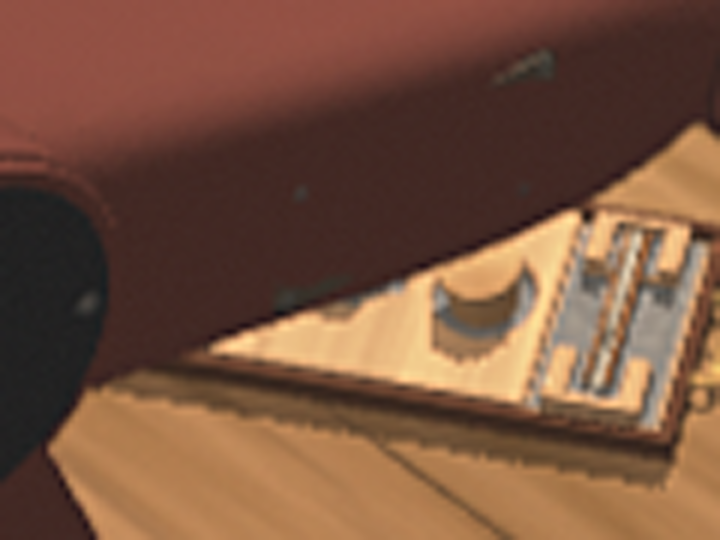

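View pics/t12.png

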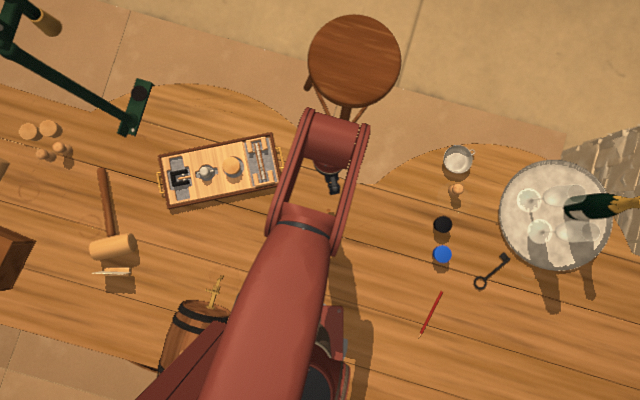

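```bash
python3 -m handwheel '[[[0,0,0,0,0,0,0],[0,0,0,0,0,0,0],[0,0,0,0,0,0,0],[0,0,0,0,0,0,0],[0,0,0,0,0,0,0]]]'; python3 -c "
from workcell import robot
print(robot.job_done())"
```

```text
t: 28.35
tcp_pos: [0.4789, -0.0422, 0.1443]
tool_rot: [-0.0, 0.993, 0.116, -0.0]
contact_force: [-0.4, -0.9, 0.5]
opening: 0.085
the job is handed in; nothing more can be done
None
```

All four tools are back in the tray, and I handed the job in at about 28 s of the 144 s allowed. `job_done()` reports no verdict.

**Seating:** In the last top view, model outlines drawn at seat height matched to within a pixel or so (2 to 3 mm):
- **Foil cutter:** lies flat over the ridge, with its gap toward -y. I checked its outline right after placing it, and it looked unchanged in the last picture.
- **Stopper:** stands upright with its wings in the slots.
- **Bung:** the pale one stands narrow end down in the round well.
- **Corkscrew:** lies flat along the cradle with its ends in the two saddles. It was also checked right after placing.

**Heights:** I released each tool with the fingers within about 0.5 mm of the height its seat called for. I did not measure seat heights afterwards.

**Bystanders:** The tasting cup and used cork are at the same pixels as at the start. The arm ended clear of everything with the gripper open.

**Disagreements:**
- The stopper's measured opening was 28.6 mm against a body 33 mm across. The grip held, and a picture showed it near centre, so I went on.
- The two cameras differed by about 5 mm on the stopper and 4 mm on the bung, so I used a point between the two readings for each.
- In the last side view the arm hid the cutter and most of the stopper. Their final check rests on the top view, plus an earlier side view at about 25 s that showed both seated.

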